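Seat the hex bush in the drilling jig and close the keeper

ROBOT

A 6-joint arm with a two-finger parallel gripper is mounted at the origin on the work surface. World frame = base frame: x ahead of the robot, y to its left, z up, the work surface at z = 0. Lengths are in m, angles in rad, forces in N, time in s.
With the tool pointing down it reaches from about 0.35 to 0.975 m from the base axis. Payload 17.4 kg.
Tool frame: the origin (TCP) lies on the centre line of the jaws, within the pads' length; the fingertips stand 25 mm ahead of it and the grasp point (between the pads) lies 6 mm ahead of it; z points along the fingers, y is the line along which they close (so a half turn about z gives the same grasp; the last joint's range is limited). The gripper opens to 85 mm and grips with 20 to 120 N. Pads are 22 mm wide; open, the fingers measure 114 mm over their backs; the gripper's body (76 mm by 85 mm) begins 54 mm behind the grasp point. The pads swing forward as they close: fully open they stand 13 mm farther back than shut.
Start: joints at [1.263, 0.116, 1.442, -0, 1.584, -0.038], TCP at [0.18, 0.651, 0.219] pointing down, gripper open.
Joint ranges: [-2.83, 2.83], [-0.83, 2.19], [0.07, 2.5], [-1.14, 4.28], [0.01, 3], [-2.97, 2.97]. Speed limits (rad/s): [1.89, 1.89, 2.22, 3.14, 3.14, 3.14].

INTERFACE

Orientations are given as a unit quaternion [x, y, z, w].
In Python, from rig import * gives the robot as it stands.
- The arm moves only by the tool carry_out, never from a script. Its argument "motion" is a list of rows, each a list of 7 numbers: the shift along the tool's x, y, z in cm, then the turn, a rotation vector about the tool's x, y, z in degrees, then the opening, from -1 (shut) to 1 (fully open). A call has 1 to 10 rows; each row shifts and turns the commanded pose from where the row before left it, along the tool's axes as they then stand; what a row does not reach is not made up. A row lasts 1/8 s, in which the tool goes at most 62.5 mm and 10.7 degrees, less where a joint would pass 70% of its speed; a pose out of reach is approached as far as the arm can. A call is refused whole if a number of a shift passes 6.25 or a number of a turn 10.7, either way. A call with a gripper value outside its range is refused whole. The fingers move at their own pace and stop on an object; "force" is the grip in N (left out, the last holds). Time passes only in rows, so rows that do not move let the fingers close. It gives the time, the measured TCP pose, the force, the opening and the grip force at its end, in the units of the state.
- get_state(): the state, without advancing time (a new reading comes with each control period).
- camera(name): name is "scene" or "top" or "wrist"; returns (picture, depth): 384x512x3 uint8, red, green, blue; 384x512 float32, m along the optical axis (not along the pixel's ray), 0 where there is no reading.
- get_calibration(name): a dict with "mtx" (3x3 intrinsics, pixels), "R" (3x3) and "t" (3): a world point X has camera coordinates R X + t. Camera axes: x right, y down, z forward; pixel columns grow to the right and rows downward; lengths in m; the calibration is good to about 2 mm. The wrist camera is an equidistant fisheye: a pixel r from the principal point sees the ray r / f radians off the axis. A picture is of the moment at which its call begins: read the wrist's pose just before it. get_calibration takes no time and is no camera call; for the wrist camera it gives the pose at the moment of the call.
- finish_job(): hands the job in; it is judged then, once.
Trained networks look in the newest picture that a camera, given by its name, has taken for a name from the list of things; names that differ only in an ending like _2 or _b are one class to them, and where a whole thing is asked for, a point or a joint stands for the part that bears it (a point fixed in the world has none). Each returns a list of dicts, best first, with "score" (0 to 1); they miss things now and then, are a little off and sometimes report something else, mostly with a low value. They report only what shows in the picture. A call takes as long as a camera call. They do not tell look-alikes from the thing itself.
- trace(camera, name): "region" (384x512 bool, what is visible of it) and "rect" ([centre column, centre row, width, height] in pixels, round what is visible of it).
- landmark_of(camera, name): "point" ([row, column] in pixels: a listed point, or the origin of a listed thing).
The state is a dict: "time_s": time; "q": joint angles; "joint_velocities": joint speeds; "effort": joint torques, N m; "position": TCP position; "orientation": TCP orientation; "ft_force": force on the tool from outside, world axes, zero at the start; "ft_torque": the same for the moment, N m; "opening": opening from 0.0 (shut) to 1.0 (fully open); "grip_force": force on a finger pad.
Only numpy, scipy, OpenCV 4.12 (cv2) and the standard library are available. Lean on these libraries where they do the work, as an engineer would, in place of code of your own. Each camera call takes 0.05 s, during which the arm holds its last target. There are 200 camera calls.

TASK

Stand the hex-footed steel bush in the hexagonal pocket of the green drilling jig: its plate is not set exactly true, so shuffle the bush about gently until its foot drops fully home, flush with the plate, without ever pressing it on the jig with more than 40 N. Then swing the jig's keeper bar right in, up to its stop, so that it lies over the foot of the bush, and let go. Leave the round bush and the loose nut alone where they stand.

Things in the scene. Friction and masses are not known exactly. Their poses are not given: they have to be found in the camera images.
- bush_mid (a point): steel bush to be seated, about 0.2 kg, standing upright; stepped hexagon 36 mm tall: foot 46 mm across flats, 12 mm high, and centred on it a neck 20 mm across flats, 24 mm high, to grip; dark bore in the top. This point: its centre, 18 mm above the underside. z is up; flats of foot and neck are parallel, one pair facing along x and -x, the others 60 and 120 degrees round.
- jig: drilling jig, fixed: a green slab 200 x 130 mm (x, y), 20 mm thick; clamped on it a bright hexagonal plate 84 mm across flats, top 34 mm above the bench, with the hexagonal pocket in its middle. Origin on the bench surface below the nominal pocket centre; the slab spans -95 to 105 mm in x, -73 to 57 mm in y. The keeper's pivot stands near its +x, -y corner.
- jig_pocket (a point): nominal centre of the pocket's mouth, level with the plate top. Hexagonal, 48 mm across flats (1 mm play each side), 12 mm deep, flat floor, square edges. Nominally one pair of walls faces along x and -x, but the plate was clamped by eye: the real pocket lies up to 6 mm off in x and 4 mm in y and is turned up to 0.12 rad, not shown by these readings. The plate does not shift.
- keeper (a joint): swing of the keeper: dark steel bar 18 mm wide, 130 mm long, underside 38 mm and top 46 mm above the bench, on an upright pivot. 0 rad: in, at its stop, parallel to the jig's x over the -y edge of the pocket. Grows as it swings out, anticlockwise from above, to 1.4; starts open. Turns lightly (1 N at the pin), stays where left. Clears the foot only when the bush is home.
- keeper_pin (a point): the upright round steel pin near the free end of the keeper bar, 12 mm in diameter and 34 mm tall, from 46 to 80 mm above the bench, by which it is swung; this point lies on its axis, 63 mm above the bench.
- keeper_pivot (a point): point on the keeper's pivot axis, 63 mm above the bench, 110 mm from the pin's axis; in the jig's frame at x = 65, y = -27 mm. The pivot itself ends 52 mm above the bench.
- round_bush_mid (a point): a bystander: a steel bush of the same sizes but round all over (foot 46 mm in diameter, neck 22 mm, 36 mm tall). This point is its centre, 18 mm above its underside.
- hex_nut_mid (a point): a bystander: a plain steel hex nut, 36 mm across flats, 18 mm high, lying flat. This point is its centre, 9 mm above its underside.
Things that resemble listed ones, but are neither listed nor needed, are in the scene too. What is shaped like the part that bears bush_mid but yellow is not meant.

How it is judged:
On the way, in this order (a step that is already met when the one before it is completed fails the run):
1. the hex bush is fully home in the pocket (z of bush_mid in the frame of jig between 0.036 and 0.0425 m and horizontal distance between bush_mid and jig_pocket below 0.012 m and angle between bush_mid's own z axis and vertical below 0.07 rad), for 0.2 s.
2. the keeper is swung in over its foot (all of step 1 and value of joint keeper below 0.07 rad), for 0.2 s.
At the end, for the whole second after the job is handed in: The hex bush stands upright (within 4 degrees) in the pocket with its foot flush with the plate (within 2.5 mm), at rest and released, and the keeper is in, within 0.07 rad of its stop (all of step 2 and linear speed of bush below 0.02 m/s); the robot touches nothing.
It fails at once if the bush is pressed on the jig with more than 40 N (contact force between bush and jig above 40 N).
It fails at once if the round bush or the nut is moved by more than 30 mm (distance of any of round_bush_mid, hex_nut_mid from where it was at the start of the episode above 0.03 m).
It also fails if it takes over 67 s, if anything falls off the work surface, if the arm or the gripper's body presses on something with over 40 N, if the wrist force passes 120 N, or if a joint passes its speed limit or range.

## Working session

There is one attempt and no reset: what is moved stays moved. The work goes in short steps, Python scripts to look and compute and a tool call to move; the robot and the scene stay as the last step left them, time stands still between calls to the robot, and variables do not carry over. Pictures are saved under pics/ and viewed, at most 13 in all, crops included, and the job is handed in when it is done.

Besides the shell and the picture viewer there is one more tool, called as name([rows], argument=value, ...), one row to a line, values as JSON. carry_out: Moves the arm, as the interface text tells. Its arguments: {"type":"object","properties":{"motion":{"type":"array","items":{"type":"array","items":{"type":"number"}}},"force":{"type":"number"}},"required":["motion"]}

```bash
mkdir -p pics; cat > h.py <<'E'
from rig import *
import numpy as np, cv2
def ray(cal,r,c,cam):
    K=cal["mtx"];x=(c-K[0,2])/K[0,0];y=(r-K[1,2])/K[1,1]
    if cam=="wrist":
        t=np.hypot(x,y);s=np.sin(t)/t if t>1e-9 else 1
        d=np.array([x*s,y*s,np.cos(t)])
    else: d=np.array([x,y,1.])
    R=np.array(cal["R"]);return R.T@d, -R.T@np.array(cal["t"])
def at_z(cal,r,c,z,cam):
    d,o=ray(cal,r,c,cam);return o+d*(z-o[2])/d[2]
def proj(cal,X):
    p=np.array(cal["R"])@X+np.array(cal["t"]);p=np.array(cal["mtx"])@(p/p[2]);return p[:2]
def cloud(cal,dep):
    h,w=dep.shape;c,r=np.meshgrid(np.arange(w),np.arange(h));K=cal["mtx"]
    P=np.stack([(c-K[0,2])/K[0,0]*dep,(r-K[1,2])/K[1,1]*dep,dep],-1)
    return (P-np.array(cal["t"]))@np.array(cal["R"])
E
python3 - <<'E'
from h import *
Z=dict(bush_mid=.018,jig=0,jig_pocket=.034,keeper_pin=.063,keeper_pivot=.063,round_bush_mid=.018,hex_nut_mid=.009)
for cam in("top","scene"):
    im,dep=camera(cam);cv2.imwrite(f"pics/{cam}0.png",im[...,::-1]);cal=get_calibration(cam)
    print(cam,np.round(cal["mtx"],0).tolist(),np.round(-np.array(cal["R"]).T@cal["t"],3))
    for n,z in Z.items():
        for l in landmark_of(cam,n)[:4]:
            r,c=l["point"];print(n,round(l["score"],2),np.round([r,c]),np.round(at_z(cal,r,c,z,cam),4))
print(get_state())
E
```

```text
top [[488.0, 0.0, 257.0], [0.0, 488.0, 190.0], [0.0, 0.0, 1.0]] [0.419 0.063 1.149]
bush_mid 0.7 [221. 230.] [0.441  0.1331 0.018 ]
bush_mid 0.56 [263. 224.] [0.3453 0.1461 0.018 ]
jig 0.77 [162. 328.] [ 0.5795 -0.101   0.    ]
jig_pocket 0.89 [163. 327.] [ 0.5725 -0.0938  0.034 ]
jig_pocket 0.48 [164. 328.] [ 0.5685 -0.0942  0.034 ]
keeper_pin 0.65 [148. 384.] [ 0.5988 -0.2184  0.063 ]
keeper_pivot 0.81 [132. 338.] [ 0.6374 -0.1152  0.063 ]
round_bush_mid 0.82 [216. 174.] [0.4552 0.2622 0.018 ]
hex_nut_mid 0.51 [165. 215.] [0.5728 0.1673 0.009 ]
scene [[347.0, 0.0, 251.0], [0.0, 347.0, 192.0], [0.0, 0.0, 1.0]] [0.949 0.298 0.662]
bush_mid 0.7 [200. 290.] [0.4407 0.1408 0.018 ]
bush_mid 0.6 [175. 307.] [0.3473 0.1489 0.018 ]
jig 0.56 [210. 175.] [ 0.5739 -0.1001  0.    ]
jig_pocket 0.66 [199. 173.] [ 0.57   -0.1023  0.034 ]
keeper_pin 0.71 [183. 127.] [ 0.5936 -0.2094  0.063 ]
keeper_pivot 0.74 [213. 152.] [ 0.64   -0.1019  0.063 ]
round_bush_mid 0.86 [221. 332.] [0.4574 0.2517 0.018 ]
hex_nut_mid 0.5 [247. 277.] [0.568 0.164 0.009]
{'time_s': 0.8, 'q': array([ 1.26320153e+00,  1.15976990e-01,  1.44157115e+00, -1.19227166e-05,
        1.58403471e+00, -3.77711293e-02]), 'joint_velocities': array([ 2.64918448e-03, -3.26059917e-05,  1.39627567e-03, -5.60610126e-04,
       -1.64849603e-04,  2.47908642e-03]), 'effort': array([ 3.72688883e-03, -7.31699181e+01, -6.32620168e+01,  1.18987991e-04,
        6.83319595e-04, -2.72682774e-05]), 'position': array([0.17992345, 0.65058255, 0.21873658]), 'orientation': array([1.34503024e-01, 9.90913183e-01, 3.80133618e-06, 6.71385712e-06]), 'ft_force': array([0.47399655, 0.46121304, 0.74858772]), 'ft_torque': array([-0.01567476, -0.032917  ,  0.01798741]), 'grip_force': 0.0, 'opening': 0.9976179818040675}
```

View pics/top0.png

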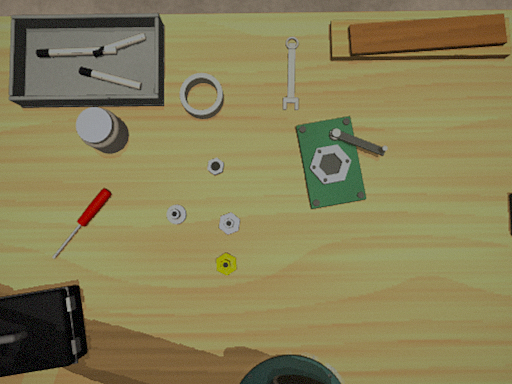

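View pics/scene0.png

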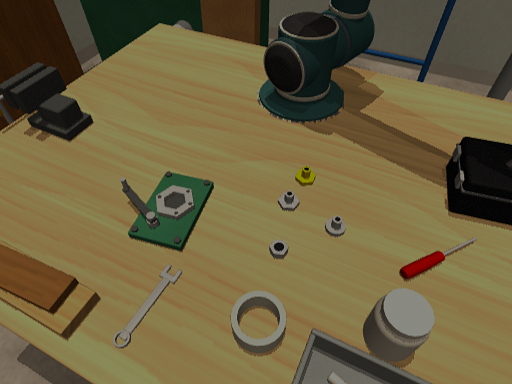

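The hex candidates in the top view are the steel hex bush (230,223), the yellow look-alike (226,264) and the round bush (176,214). The jig is at (331,163). The steel one at (230,223) fits the description. I'll confirm it in a crop.

```bash
python3 - <<'E'
import cv2,numpy as np
a=cv2.imread("pics/top0.png");b=cv2.imread("pics/scene0.png")
A=cv2.resize(a[145:280,155:275],None,fx=4,fy=4,interpolation=2)[:540]
B=cv2.resize(b[160:260,265:345],None,fx=4,fy=4,interpolation=2)
o=np.zeros((540,800,3),np.uint8);o[:540,:480]=A;o[:400,480:]=B;cv2.imwrite("pics/crop0.png",o)
E
```

```text
(no output)
```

View pics/crop0.png

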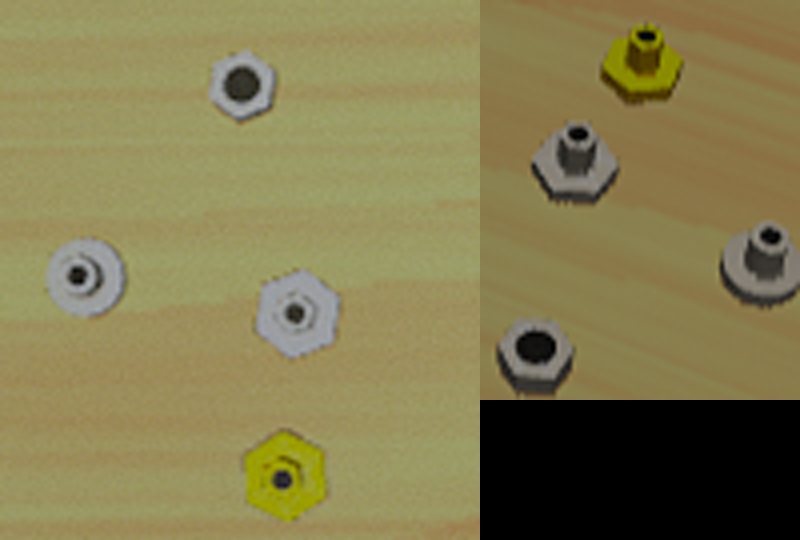

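carry_out([
  [-3.9, -4.2, 0, 0, 0, 0, 1],
  [-3.9, -4.2, 0, 0, 0, 0, 1],
  [-3.9, -4.2, 0, 0, 0, 0, 1],
  [-3.9, -4.2, 0, 0, 0, 0, 1],
  [-3.9, -4.2, 0, 0, 0, 0, 1],
  [-3.9, -4.2, 0, 0, 0, 0, 1],
  [-3.9, -4.2, 0, 0, 0, 0, 1],
  [-3.9, -4.2, 0, 0, 0, 0, 1],
  [-3.9, -4.2, 0, 0, 0, 0, 1],
  [-3.7, -4.2, 0, 0, 0, 0, 1],
])

```text
time_s: 2.05
position: [0.4425, 0.1405, 0.219]
orientation: [0.135, 0.991, 0.0, 0.0]
ft_force: [1.5, 0.7, -0.5]
opening: 1.002
grip_force: 0.0
```

The crop shows a steel hex foot with a stepped neck at crop (297,313). The round one at (86,277) and the yellow one at (285,477) are ruled out. Next I'll rectify the wrist view at the foot-top plane.

```bash
cat >> h.py <<'E'
def projw(cal,X):
    p=X@np.array(cal["R"]).T+np.array(cal["t"]);K=cal["mtx"]
    n=np.hypot(p[...,0],p[...,1]);t=np.arctan2(n,p[...,2]);s=t/np.maximum(n,1e-9)
    return K[0,0]*p[...,0]*s+K[0,2],K[1,1]*p[...,1]*s+K[1,2]
def ortho(im,cal,cx,cy,z,half,ppm):
    """top-down: right=+x, up=+y ; ppm px per mm"""
    n=int(2*half*1000*ppm);g=(np.arange(n)+.5)/n*2*half-half
    X,Y=np.meshgrid(cx+g,cy-g);u,v=projw(cal,np.stack([X,Y,0*X+z],-1))
    return cv2.remap(im,u.astype(np.float32),v.astype(np.float32),cv2.INTER_LINEAR)
E
python3 - <<'E'
from h import *
cal=get_calibration("wrist");im,d=camera("wrist")
print(np.round(cal["mtx"],1).tolist(),-np.array(cal["R"]).T@cal["t"],np.round(cal["R"],3).tolist())
for n in("bush_mid",):
    for l in landmark_of("wrist",n): 
        r,c=l["point"];print(l["score"],r,c,at_z(cal,r,c,.018,"wrist"))
o=ortho(im,cal,.44,.137,.012,.045,6)
t=trace("wrist","bush_mid")
for k in t: print(k["score"],k["rect"])
big=np.zeros((540,800,3),np.uint8);big[:540,:540]=o;big[:195,540:]=cv2.resize(im,(260,195));cv2.imwrite("pics/w1.png",big[...,::-1])
E
```

```text
[[297.3, 0.0, 252.1], [0.0, 297.3, 195.6], [0.0, 0.0, 1.0]] [0.37061857 0.16107373 0.37373111] [[0.267, 0.964, -0.0], [0.921, -0.255, 0.295], [0.284, -0.079, -0.956]]
0.79 165.6 247.3 [0.43788503 0.13634935 0.018     ]
0.63 87.8 235.2 [0.34338064 0.1479963  0.018     ]
0.92 [247.1, 163.8, 36.4, 41.2]
0.57 [234.8, 90.2, 41.9, 40.5]
```

View pics/w1.png

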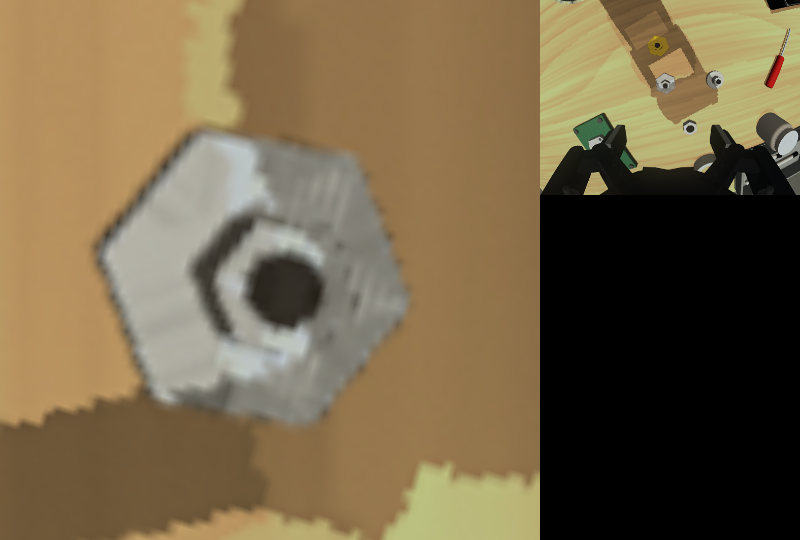

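carry_out([
  [0.36, -0.53, 4, 0, 0, -6.1, 0],
  [0, 0, 4, 0, 0, 0, 0],
  [0, 0, 4, 0, 0, 0, 0],
  [0, 0, 3, 0, 0, 0, 0],
  [0, 0, 1.6, 0, 0, 0, 0],
  [0, 0, 1.2, 0, 0, 0, 0],
  [0, 0, 0, 0, 0, 0, 0],
])

```text
time_s: 3.08
position: [0.437, 0.1385, 0.0407]
orientation: [0.081, 0.997, -0.0, -0.0]
ft_force: [-0.4, -0.2, -0.3]
opening: 0.504
grip_force: 0.0
```

carry_out([
  [0, 0, 0, 0, 0, 0, -1],
  [0, 0, 0, 0, 0, 0, -1],
  [0, 0, 0, 0, 0, 0, -1],
  [0, 0, 0, 0, 0, 0, -1],
  [0, 0, 0, 0, 0, 0, -1],
  [0, 0, 0, 0, 0, 0, -1],
], force=40)

```text
time_s: 3.82
position: [0.4371, 0.1382, 0.0407]
orientation: [0.082, 0.997, -0.0, 0.0]
ft_force: [-0.5, -0.2, 0.7]
opening: 0.004
grip_force: 0.0
```

```bash
python3 - <<'E'
from h import *
cal=get_calibration("wrist");im,d=camera("wrist");cv2.imwrite("pics/w2.png",im[...,::-1])
for l in landmark_of("wrist","bush_mid"): print(l["score"],l["point"],at_z(cal,*l["point"],.018,"wrist"))
cal=get_calibration("top");im,d=camera("top")
for l in landmark_of("top","bush_mid"): print(l["score"],l["point"],at_z(cal,*l["point"],.018,"top"))
E
```

```text
0.92 [225.9, 249.1] [0.43734843 0.13674023 0.018     ]
0.68 [76.4, 233.7] [0.34372112 0.14325722 0.018     ]
0.93 [264.7, 225.2] [0.34142184 0.1438666  0.018     ]
0.21 [163.4, 326.5] [ 0.57282394 -0.09392503  0.018     ]
```

View pics/w2.png

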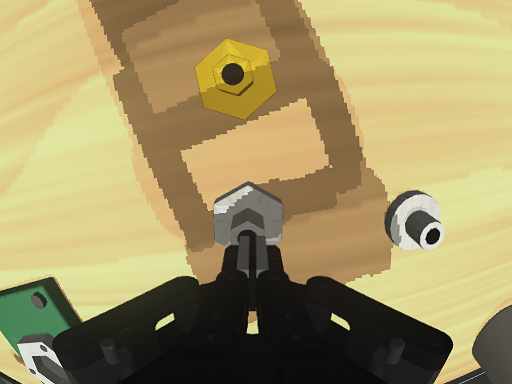

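The fingers shut above or in front of the neck, with the tip near (247,240) and the bush at (249,215). I'll check the heights by depth.

```bash
python3 - <<'E'
from h import *
print(get_state()["position"],get_state()["opening"])
cal=get_calibration("wrist");im,d=camera("wrist")
for r,c in [(198,249),(210,225),(210,248),(220,248),(226,248),(234,240),(234,248),(238,240),(238,252),(245,243),(255,240),(275,240),(245,258),(222,268),(225,405),(236,432)]:
    dr,o=ray(cal,r,c,"wrist");print(r,c,im[r,c],round(float(d[r,c]),4),np.round(o+dr*d[r,c]/((np.array(cal["R"])@dr)[2]),4))
I=im[170:290,180:320];cv2.imwrite("pics/w3.png",cv2.resize(I[...,::-1],None,fx=5,fy=5,interpolation=2)[:600,:700])
E
```

```text
[0.43704417 0.13822375 0.04068344] 0.001736542902694691
198 249 [123 121 111] 0.1925 [0.4205 0.1395 0.0119]
210 225 [207 205 193] 0.1948 [0.4261 0.1225 0.0121]
210 248 [74 71 65] 0.1887 [0.4265 0.1379 0.0177]
220 248 [72 68 63] 0.1721 [0.4265 0.1381 0.0351]
226 248 [115 113 106] 0.1737 [0.4304 0.1374 0.0347]
234 240 [30 26 21] 0.1736 [0.434  0.1321 0.0362]
234 248 [32 29 24] 0.1726 [0.4344 0.1368 0.0371]
238 240 [71 69 63] 0.1489 [0.426  0.1344 0.0594]
238 252 [30 27 23] 0.1476 [0.4264 0.1405 0.0606]
245 243 [68 67 61] 0.1406 [0.4259 0.1362 0.068 ]
255 240 [67 66 60] 0.1318 [0.4261 0.1351 0.0773]
275 240 [25 23 19] 0.1123 [0.4244 0.1362 0.0971]
245 258 [68 66 61] 0.1409 [0.4272 0.1433 0.0677]
222 268 [120 118 111] 0.1988 [0.4397 0.1491 0.0106]
225 405 [81 80 75] 0.1962 [0.4588 0.248  0.0141]
236 432 [29 28 27] 0.1753 [0.4602 0.2587 0.0359]
```

View pics/w3.png

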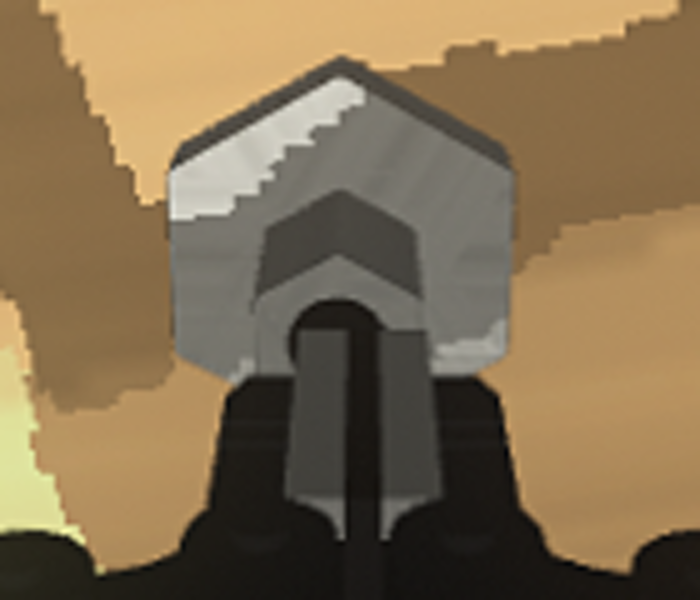

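The pad tips are really about 60 mm up, above the 36 mm neck, with the measured TCP at 41 mm. So I need to open and go roughly 4 cm lower, in stages, watching the force.

carry_out([
  [0, 0, 0, 0, 0, 0, 0],
  [0, 0, 0, 0, 0, 0, 0],
  [0, 0, 0, 0, 0, 0, 0],
  [0, -0.1, 0.3, 0, 0, 0, 0],
  [0, 0, 0.3, 0, 0, 0, 0],
  [0, 0, 0.4, 0, 0, 0, 0],
  [0, 0, 0, 0, 0, 0, 0],
])

```text
time_s: 4.95
position: [0.4367, 0.1372, 0.0303]
orientation: [0.082, 0.997, -0.0, -0.0]
ft_force: [-0.6, 0.1, 0.1]
opening: 0.495
grip_force: 0.0
```

```bash
python3 - <<'E'
from h import *
print(get_state()["position"],get_state()["opening"],get_state()["ft_force"])
cal=get_calibration("wrist");im,d=camera("wrist")
I=im[130:290,130:380]
R=np.array(cal["R"]);h,w=d.shape;out=[]
# lowest points of gripper: pixels nearer than .17 near centre
for c in range(190,320,6):
    for r in range(200,300):
        if 0<d[r,c]<.165:
            dr,o=ray(cal,r,c,"wrist");P=o+dr*d[r,c]/(R@dr)[2];out.append((c,r,*np.round(P,3)));break
print(*out,sep="\n")
E
```

```text
[0.43667182 0.1371767  0.03025831] 0.4952208180964823 [-0.60738075  0.14276806  0.06060503]
(190, 246, np.float64(0.425), np.float64(0.108), np.float64(0.052))
(196, 241, np.float64(0.421), np.float64(0.112), np.float64(0.055))
(202, 237, np.float64(0.422), np.float64(0.114), np.float64(0.049))
(208, 238, np.float64(0.423), np.float64(0.118), np.float64(0.05))
(232, 237, np.float64(0.43), np.float64(0.128), np.float64(0.036))
(238, 232, np.float64(0.429), np.float64(0.131), np.float64(0.034))
(244, 229, np.float64(0.427), np.float64(0.135), np.float64(0.034))
(250, 226, np.float64(0.427), np.float64(0.138), np.float64(0.033))
(256, 230, np.float64(0.429), np.float64(0.141), np.float64(0.034))
(262, 233, np.float64(0.432), np.float64(0.144), np.float64(0.034))
(292, 254, np.float64(0.442), np.float64(0.159), np.float64(0.044))
(298, 238, np.float64(0.43), np.float64(0.162), np.float64(0.05))
(304, 237, np.float64(0.431), np.float64(0.166), np.float64(0.049))
(310, 246, np.float64(0.43), np.float64(0.167), np.float64(0.061))
(316, 246, np.float64(0.435), np.float64(0.171), np.float64(0.052))
```

carry_out([
  [0, 0, 0.7, 0, 0, 0, 0],
  [0, 0, 0.7, 0, 0, 0, 0],
  [0, 0, 0.6, 0, 0, 0, 0],
  [0, 0, 0.4, 0, 0, 0, 0],
  [0, 0, 0.4, 0, 0, 0, 0],
  [0, 0, 0, 0, 0, 0, 0],
])

```text
time_s: 5.75
position: [0.4368, 0.1372, 0.0024]
orientation: [0.082, 0.997, -0.0, -0.0]
ft_force: [0.6, -0.5, 0.2]
opening: 0.5
grip_force: 0.0
```

carry_out([
  [0, 0, 0, 0, 0, 0, -1],
  [0, 0, 0, 0, 0, 0, -1],
  [0, 0, 0, 0, 0, 0, -1],
  [0, 0, 0, 0, 0, 0, -1],
  [0, 0, 0, 0, 0, 0, -1],
], force=40)

```text
time_s: 6.38
position: [0.4372, 0.1373, 0.0031]
orientation: [0.082, 0.997, 0.0, 0.0]
ft_force: [0.1, -0.4, 5.7]
opening: 0.223
grip_force: 40.2
```

Gripped on the flats: opening 0.22 ≈ 19 mm at 40 N. Now I'll lift it and carry it to a look-down pose at the jig.

carry_out([
  [0, 0, -2, 0, 0, 0, -1],
  [0, 0, -4, 0, 0, 0, -1],
  [0, 0, -5, 0, 0, 0, -1],
  [0, 0, -5, 0, 0, 0, -1],
  [-2.4, -4.3, -3, 0, 0, 0, -1],
  [-2.4, -4.3, -2, 0, 0, 0, -1],
  [-2.4, -4.3, 0, 0, 0, 0, -1],
  [-2.4, -4.3, 0, 0, 0, 0, -1],
  [-2.5, -4.3, 0, 0, 0, 0, -1],
  [0, 0, 0, 0, 0, 0, -1],
], force=60)

```text
time_s: 7.62
position: [0.5215, -0.0971, 0.2115]
orientation: [0.083, 0.997, -0.0, -0.001]
ft_force: [-0.2, 0.3, -1.9]
opening: 0.215
grip_force: 59.4
```

```bash
python3 - <<'E'
from h import *
s=get_state();print(s["position"],s["opening"],s["ft_force"])
cal=get_calibration("wrist");im,d=camera("wrist")
Z=dict(jig=0,jig_pocket=.034,keeper_pin=.063,keeper_pivot=.063)
for n,z in Z.items():
    for l in landmark_of("wrist",n)[:2]:
        r,c=l["point"];print(n,round(l["score"],2),np.round([r,c]),np.round(at_z(cal,r,c,z,"wrist"),4))
np.savez("j1.npz",im=im,d=d,R=cal["R"],t=cal["t"],mtx=cal["mtx"])
A=ortho(im,cal,.572,-.094,.034,.05,6)
B=cv2.resize(ortho(im,cal,.58,-.11,.02,.13,1.1),(200,200))
o=np.zeros((600,800,3),np.uint8);o[:,:600]=A;o[:200,600:]=B;o[200:350,600:]=cv2.resize(im,(200,150));cv2.imwrite("pics/j1.png",o[...,::-1])
E
```

```text
[ 0.52152779 -0.09706819  0.21153716] 0.21467657760476344 [-0.20011504  0.26134737 -1.94248834]
jig 0.69 [206. 258.] [ 0.5739 -0.0973  0.    ]
jig_pocket 0.59 [214. 258.] [ 0.5724 -0.0978  0.034 ]
keeper_pin 0.58 [257. 165.] [ 0.598  -0.2155  0.063 ]
keeper_pin 0.38 [252. 254.] [ 0.607 -0.109  0.063]
```

View pics/j1.png

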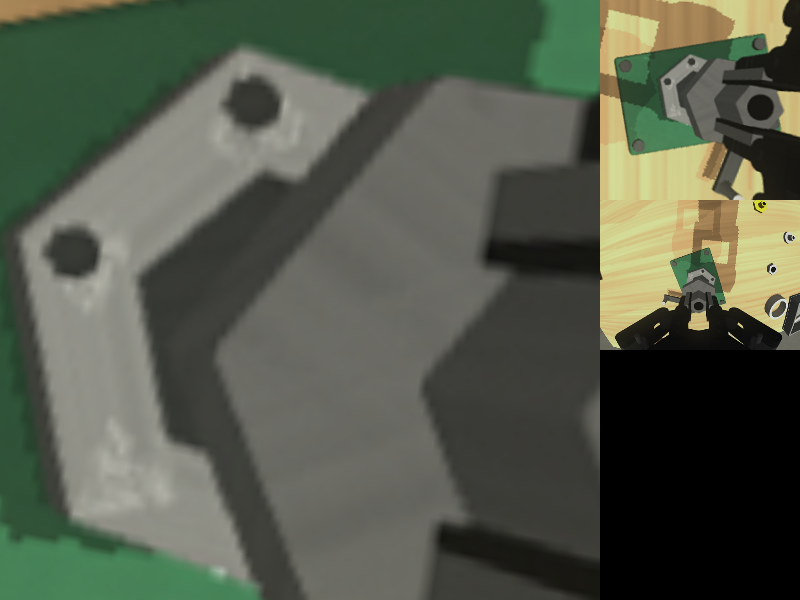

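The held bush hides half the pocket. I'll back off 9 cm and take another look.

carry_out([
  [4.5, 0.7, 0, 0, 0, 0, -1],
  [4.5, 0.7, 0, 0, 0, 0, -1],
  [0, 0, 0, 0, 0, 0, -1],
  [0, 0, 0, 0, 0, 0, -1],
])

```text
time_s: 8.38
position: [0.435, -0.0657, 0.2131]
orientation: [0.081, 0.997, -0.0, 0.001]
ft_force: [-0.4, 0.0, -3.0]
opening: 0.218
grip_force: 59.4
```

```bash
python3 - <<'E'
from h import *
s=get_state();print(s["position"],s["orientation"],s["opening"])
cal=get_calibration("wrist");im,d=camera("wrist")
for n,z in dict(jig=0,jig_pocket=.034,keeper_pin=.063,keeper_pivot=.063).items():
    for l in landmark_of("wrist",n)[:2]:
        r,c=l["point"];print(n,round(l["score"],2),np.round([r,c]),np.round(at_z(cal,r,c,z,"wrist"),4))
np.savez("j2.npz",im=im,d=d,R=cal["R"],t=cal["t"],mtx=cal["mtx"])
A=ortho(im,cal,.572,-.096,.034,.05,6)
B=cv2.resize(ortho(im,cal,.58,-.11,.02,.13,1.1),(200,200))
o=np.zeros((600,800,3),np.uint8);o[:,:600]=A;o[:200,600:]=B;o[200:350,600:]=cv2.resize(im,(200,150));cv2.imwrite("pics/j2.png",o[...,::-1])
E
```

```text
[ 0.4349867  -0.06565409  0.21309905] [ 8.10209500e-02  9.96712208e-01 -7.46611741e-05  6.11562093e-04] 0.2176165933134596
jig_pocket 0.89 [280. 243.] [ 0.5767 -0.1011  0.034 ]
keeper_pin 0.61 [255. 252.] [ 0.5248 -0.0802  0.063 ]
keeper_pin 0.4 [277. 243.] [ 0.5542 -0.096   0.063 ]
keeper_pivot 0.77 [332. 245.] [ 0.644  -0.1087  0.063 ]
```

View pics/j2.png

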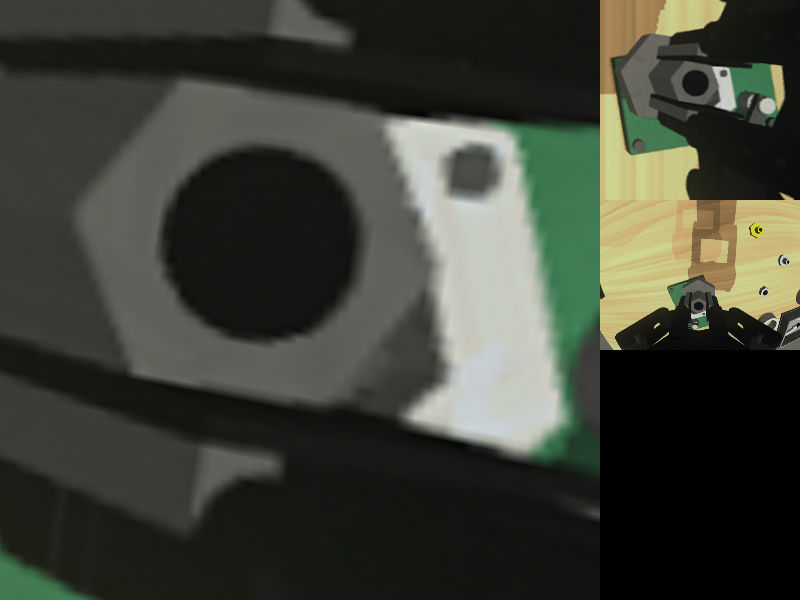

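Wrong way: the pocket moved under the gripper, to (280,243). I'll move forward past it instead.

carry_out([
  [-4.5, -0.1, -0.5, 0, 0, 0, -1],
  [-4.5, -0.1, -0.5, 0, 0, 0, -1],
  [-4.5, -0.1, -0.5, 0, 0, 0, -1],
  [-4.3, -0.2, -0.5, 0, 0, 0, -1],
  [0, 0, 0, 0, 0, 0, -1],
  [0, 0, 0, 0, 0, 0, -1],
])

```text
time_s: 9.38
position: [0.6095, -0.1, 0.2319]
orientation: [0.082, 0.997, 0.0, -0.001]
ft_force: [-1.0, 0.6, -2.4]
opening: 0.214
grip_force: 59.4
```

```bash
python3 - <<'E'
from h import *
s=get_state();print(s["position"],s["orientation"],s["opening"])
cal=get_calibration("wrist");im,d=camera("wrist")
for n,z in dict(jig=0,jig_pocket=.034,keeper_pin=.063,keeper_pivot=.063).items():
    for l in landmark_of("wrist",n)[:2]:
        r,c=l["point"];print(n,round(l["score"],2),np.round([r,c]),np.round(at_z(cal,r,c,z,"wrist"),4))
np.savez("j3.npz",im=im,d=d,R=cal["R"],t=cal["t"],mtx=cal["mtx"])
A=ortho(im,cal,.572,-.096,.034,.05,6)
B=cv2.resize(ortho(im,cal,.58,-.11,.02,.13,1.1),(200,200))
o=np.zeros((600,800,3),np.uint8);o[:,:600]=A;o[:200,600:]=B;o[200:350,600:]=cv2.resize(im,(200,150));cv2.imwrite("pics/j3.png",o[...,::-1])
E
```

```text
[ 0.60949125 -0.1000402   0.23190336] [ 8.16405867e-02  9.96661550e-01  9.32613960e-05 -7.49266547e-04] 0.2142661462144685
jig 0.68 [135. 250.] [ 0.5713 -0.0967  0.    ]
jig 0.27 [112. 431.] [0.5706 0.1713 0.    ]
jig_pocket 0.91 [143. 248.] [ 0.5768 -0.0997  0.034 ]
keeper_pin 0.77 [181. 153.] [ 0.5981 -0.2147  0.063 ]
keeper_pivot 0.71 [203. 246.] [ 0.6419 -0.1117  0.063 ]
```

View pics/j3.png

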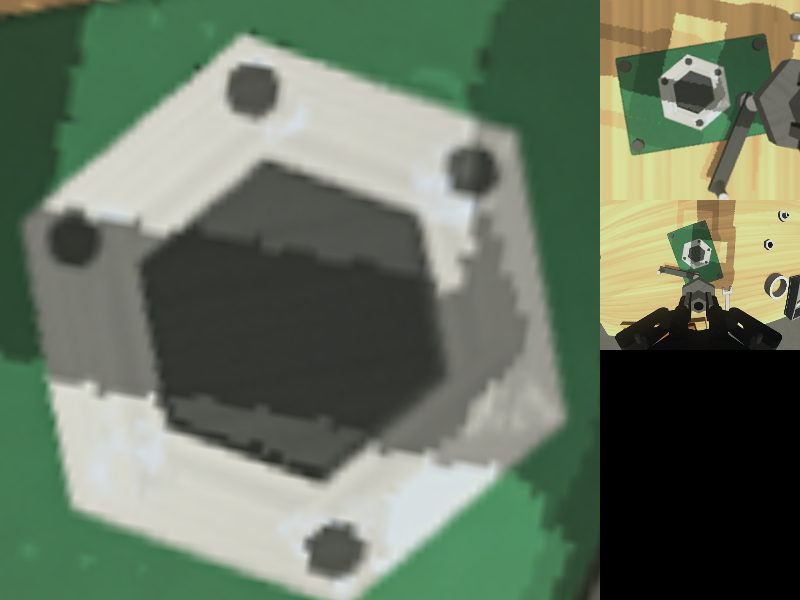

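The rectified view gives the pocket centre at ortho (293,320) and wall normals at about 10°. In world that is (0.571, −0.099). I'll move over it, turn 10.6° and descend to 8 mm above the plate.

carry_out([
  [1.93, -0.24, 0, 0, 0, 0, -1],
  [1.9, -0.24, 0, 0, 0, 0, -1],
  [0, 0, 2, 0, 0, 5.3, -1],
  [0, 0, 4, 0, 0, 5.3, -1],
  [0, 0, 4, 0, 0, 0, -1],
  [0, 0, 4, 0, 0, 0, -1],
  [0, 0, 3, 0, 0, 0, -1],
  [0, 0, 1.7, 0, 0, 0, -1],
  [0, 0, 0, 0, 0, 0, -1],
  [0, 0, 0, 0, 0, 0, -1],
])

```text
time_s: 10.88
position: [0.5717, -0.0987, 0.0473]
orientation: [0.173, 0.985, -0.0, 0.001]
ft_force: [0.2, 0.3, -2.6]
opening: 0.217
grip_force: 59.4
```

```bash
python3 - <<'E'
from h import *
s=get_state();q=s["orientation"];a=2*np.arctan2(q[1],q[0])-np.pi/2
print(s["position"],np.degrees(a),s["ft_force"])
print("tool x",np.sin(a)*-1,np.cos(a)," y",np.cos(a),np.sin(a))
E
```

```text
[ 0.57174555 -0.09865909  0.04725759] 70.04148351985086 [ 0.22156953  0.30183706 -2.62238863]
tool x -0.9399400052603389 0.34133969372341383  y 0.34133969372341383 0.9399400052603389
```

carry_out([
  [0.07, -0.03, 0.3, 0, 0, 0, -1],
  [0, 0, 0.3, 0, 0, 0, -1],
  [0, 0, 0.2, 0, 0, 0, -1],
  [0, 0, 0.1, 0, 0, 0, -1],
  [0, 0, 0.1, 0, 0, 0, -1],
  [0, 0, 0, 0, 0, 0, -1],
])

```text
time_s: 11.62
position: [0.5703, -0.0987, 0.0357]
orientation: [0.173, 0.985, -0.0, -0.0]
ft_force: [-1.2, -2.1, -3.0]
opening: 0.218
grip_force: 59.4
```

carry_out([
  [0, 0, 0.1, 0, 0, 0, -1],
  [0, 0, 0.1, 0, 0, 0, -1],
  [0, 0, 0, 0, 0, 0, -1],
])

```text
time_s: 12.0
position: [0.5703, -0.0987, 0.0337]
orientation: [0.173, 0.985, -0.0, 0.0]
ft_force: [-1.3, -2.6, -1.9]
opening: 0.218
grip_force: 59.4
```

carry_out([
  [0, -0.03, 0.1, 0, 0, 0, -1],
  [0, 0, 0.1, 0, 0, 0, -1],
  [0, 0, 0.1, 0, 0, 0, -1],
  [0, 0, 0, 0, 0, 0, -1],
])

```text
time_s: 12.5
position: [0.5701, -0.0987, 0.0305]
orientation: [0.173, 0.985, 0.0, -0.0]
ft_force: [-0.2, -0.3, -2.5]
opening: 0.218
grip_force: 59.4
```

Dropping in freely. The floor is expected near TCP z 0.025.

carry_out([
  [0, 0, 0.1, 0, 0, 0, -1],
  [0, 0, 0.1, 0, 0, 0, -1],
  [0, 0, 0.1, 0, 0, 0, -1],
  [0, 0, 0.1, 0, 0, 0, -1],
  [0, 0, 0, 0, 0, 0, -1],
])

```text
time_s: 13.12
position: [0.5702, -0.0988, 0.0266]
orientation: [0.173, 0.985, 0.0, -0.0]
ft_force: [-0.2, -0.5, -3.3]
opening: 0.212
grip_force: 59.4
```

carry_out([
  [0, 0, 0.05, 0, 0, 0, -1],
  [0, 0, 0.05, 0, 0, 0, -1],
  [0, 0, 0.05, 0, 0, 0, -1],
  [0, 0, 0, 0, 0, 0, -1],
])

```text
time_s: 13.62
position: [0.5702, -0.0989, 0.0252]
orientation: [0.173, 0.985, -0.0, -0.0]
ft_force: [0.7, 0.1, -1.6]
opening: 0.216
grip_force: 59.5
```

carry_out([
  [0, 0, 0.03, 0, 0, 0, -1],
  [0, 0, 0.03, 0, 0, 0, -1],
  [0, 0, 0, 0, 0, 0, -1],
])

```text
time_s: 14.0
position: [0.5703, -0.0989, 0.0251]
orientation: [0.173, 0.985, -0.0, 0.0]
ft_force: [-2.4, -0.1, 6.1]
opening: 0.216
grip_force: 60.3
```

It's on the floor with a light touch. Release and retreat.

carry_out([
  [0, 0, -0.05, 0, 0, 0, -1],
  [0, 0, 0, 0, 0, 0, 0],
  [0, 0, 0, 0, 0, 0, 0],
  [0, 0, 0, 0, 0, 0, 0],
  [0, 0, -1.5, 0, 0, 0, 0],
  [0, 0, -4, 0, 0, 0, 0],
  [-1, 0, -5, 0, 0, 0, 0],
  [-3, 0, -5, 0, 0, 0, 0],
  [0, 0, -4, 0, 0, 0, -1],
  [0, 0, 0, 0, 0, 0, -1],
])

```text
time_s: 15.25
position: [0.6089, -0.1128, 0.2248]
orientation: [0.173, 0.985, -0.0, 0.003]
ft_force: [-0.9, 0.5, -0.7]
opening: 0.079
grip_force: 0.0
```

```bash
python3 - <<'E'
from h import *
s=get_state();print(s["position"],s["opening"],s["ft_force"])
cal=get_calibration("wrist");im,d=camera("wrist");R=np.array(cal["R"])
for n,z in dict(bush_mid=.040,keeper_pin=.063,keeper_pivot=.063).items():
    for l in landmark_of("wrist",n)[:2]:
        r,c=l["point"];print(n,round(l["score"],2),np.round([r,c]),np.round(at_z(cal,r,c,z,"wrist"),4))
# height map about pocket
rr,cc=np.mgrid[0:384,0:512];x=(cc-cal["mtx"][0,2])/cal["mtx"][0,0];y=(rr-cal["mtx"][1,2])/cal["mtx"][1,1];t=np.hypot(x,y)+1e-9
k=np.tan(t)/t;P=(np.stack([x*k*d,y*k*d,d],-1)-np.array(cal["t"]))@R
q=np.hypot(P[...,0]-.571,P[...,1]+.099)
for a,b in((0,.004),(.014,.021),(.03,.04)):
    m=(q>a)&(q<b)&(d>0)&(P[...,2]<.07);print(a,b,m.sum(),np.round(np.percentile(P[m][:,2],[5,25,50,75,95]),4))
A=ortho(im,cal,.572,-.14,.05,.09,3.0)
cv2.imwrite("pics/k1.png",A[...,::-1])
E
```

```text
[ 0.60888308 -0.11277778  0.22483109] 0.07865267959089374 [-0.90919233  0.52123287 -0.6528609 ]
bush_mid 0.85 [133. 254.] [ 0.5686 -0.0956  0.04  ]
keeper_pin 0.63 [196. 164.] [ 0.5974 -0.2159  0.063 ]
keeper_pivot 0.63 [201. 262.] [ 0.6408 -0.1123  0.063 ]
0 0.004 42 [0.0569 0.0576 0.0581 0.0586 0.0595]
0.014 0.021 551 [0.0322 0.033  0.0335 0.034  0.0347]
0.03 0.04 1576 [0.0324 0.0331 0.0336 0.0341 0.0349]
```

View pics/k1.png

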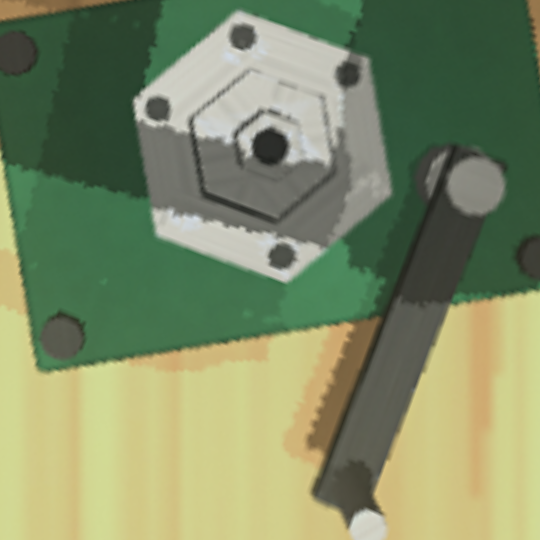

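The foot top (33.5 mm) is flush with the plate (33.6 mm). Pivot ≈ (0.640, −0.112) and pin ≈ (0.598, −0.2155), so the keeper is at about 1.0 rad. I'll come down with shut fingers on the outer side of the pin.

carry_out([
  [-2.5, -5.1, 0, 0, 0, 2.4, -1],
  [-2.6, -5.0, 0, 0, 0, 0, -1],
  [0, 0, 3, 0, 0, 0, -1],
  [0, 0, 4, 0, 0, 0, -1],
  [0, 0, 4, 0, 0, 0, -1],
  [0, 0, 4, 0, 0, 0, -1],
  [0, 0, 2, 0, 0, 0, -1],
  [0, 0, 1.3, 0, 0, 0, -1],
  [0, 0, 0, 0, 0, 0, -1],
  [0, 0, 0, 0, 0, 0, -1],
])

```text
time_s: 16.7
position: [0.6195, -0.2253, 0.0385]
orientation: [0.194, 0.981, -0.0, 0.001]
ft_force: [0.1, 0.1, 1.0]
opening: 0.003
grip_force: 0.0
```

```bash
python3 - <<'E'
from h import *
s=get_state();q=s["orientation"];a=2*np.arctan2(q[1],q[0])
x=np.array([np.cos(a),np.sin(a)]);y=np.array([np.sin(a),-np.cos(a)])
for n,P in(("pin",(.5977,-.2155)),("piv",(.6403,-.1117))):
    v=np.array(P)-s["position"][:2];print(n,v@x*100,v@y*100)
print(s["position"],np.degrees(a),s["ft_force"])
E
```

```text
pin 2.393159984741042 0.07911287981461317
piv 2.4016030905921277 11.299270129780567
[ 0.61953185 -0.22533452  0.03854287] 157.64341192733647 [0.07933    0.09240281 1.02318352]
```

carry_out([
  [0.7, 0.05, -0.2, 0, 0, 0, -1],
  [1.35, -0.12, 0, 0, 0, 7, -1],
  [1.35, -0.12, 0, 0, 0, 7, -1],
  [1.35, -0.12, 0, 0, 0, 7, -1],
  [1.35, -0.12, 0, 0, 0, 7, -1],
  [0, 0, 0, 0, 0, 0, -1],
])

```text
time_s: 17.45
position: [0.5648, -0.1967, 0.04]
orientation: [0.425, 0.905, 0.0, 0.001]
ft_force: [0.3, -0.4, -0.2]
opening: -0.002
grip_force: 0.0
```

```bash
cat > st.py <<'E'
from h import *
s=get_state();q=s["orientation"];a=2*np.arctan2(q[1],q[0])
x=np.array([np.cos(a),np.sin(a)]);y=np.array([np.sin(a),-np.cos(a)])
v=np.array((.6403,-.1117))-s["position"][:2];print("piv",v@x*100,v@y*100)
print(s["position"],np.degrees(a),s["ft_force"])
for cam in("top","scene"):
    cal=get_calibration(cam);camera(cam)
    for l in landmark_of(cam,"keeper_pin")[:2]: print(cam,l["score"],l["point"],at_z(cal,*l["point"],.063,cam))
E
python3 st.py
```

```text
piv 1.7162260886729694 11.233840815927369
[ 0.5648249  -0.19665864  0.04001113] 129.69684282381516 [ 0.286136   -0.43048885 -0.18192672]
top 0.69 [169.4, 369.2] [ 0.55200698 -0.18272767  0.063     ]
top 0.67 [167.6, 214.3] [0.56037623 0.16373024 0.063     ]
scene 0.59 [176.2, 147.9] [ 0.55487371 -0.178141    0.063     ]
```

The pin follows. Continue to just short of the stop.

carry_out([
  [1.35, -0.1, 0, 0, 0, 7, -1],
  [1.35, -0.1, 0, 0, 0, 7, -1],
  [1.35, -0.1, 0, 0, 0, 7, -1],
  [0.6, -0.05, 0, 0, 0, 3, -1],
  [0, 0, 0, 0, 0, 0, -1],
])

```text
time_s: 18.27
position: [0.5386, -0.1591, 0.0392]
orientation: [0.604, 0.797, 0.0, 0.0]
ft_force: [0.4, 0.6, -0.3]
opening: -0.002
grip_force: 0.0
```

```bash
python3 st.py
```

```text
piv 1.7996983222575278 11.070600717504261
[ 0.53862934 -0.1590581   0.03916776] 105.74251365443666 [ 0.42448197  0.57822296 -0.30970983]
scene 0.79 [175.8, 167.0] [ 0.53410821 -0.13785636  0.063     ]
```

carry_out([
  [0.4, -0.02, 0, 0, 0, 2, -1],
  [0.4, -0.02, 0, 0, 0, 2, -1],
  [0.2, 0, 0, 0, 0, 1, -1],
  [0, 0, 0, 0, 0, 0, -1],
])

```text
time_s: 18.98
position: [0.5357, -0.1495, 0.0391]
orientation: [0.638, 0.77, 0.0, 0.0]
ft_force: [0.8, 0.3, -0.3]
opening: 0.0
grip_force: 0.0
```

carry_out([
  [0.2, 0, 0, 0, 0, 1, -1],
  [0.15, 0, 0, 0, 0, 0, -1],
  [0, 0, 0, 0, 0, 0, -1],
])

```text
time_s: 19.35
position: [0.5352, -0.1467, 0.0392]
orientation: [0.645, 0.764, -0.0, 0.001]
ft_force: [0.9, -7.1, -0.8]
opening: 0.001
grip_force: 3.8
```

carry_out([
  [0.08, 0, 0, 0, 0, 0, -1],
  [0, 0, 0, 0, 0, 0, -1],
])

```text
time_s: 19.6
position: [0.5351, -0.1466, 0.0392]
orientation: [0.645, 0.764, -0.001, 0.001]
ft_force: [2.6, -13.7, -2.9]
opening: 0.001
grip_force: 6.7
```

That's a firm stop: no motion and the force is rising. I'll back off, rise and check.

carry_out([
  [-0.5, 0, 0, 0, 0, 0, -1],
  [-1.5, 0, 0, 0, 0, 0, -1],
  [0, 0, -4, 0, 0, 0, -1],
  [0, 0, -5, 0, 0, 0, -1],
  [0, 0, -5, 0, 0, 0, -1],
  [-3, 0, -4, 0, 0, 0, -1],
  [-4, 0, 0, 0, 0, 0, -1],
  [-4, 0, 0, 0, 0, 0, -1],
  [0, 0, 0, 0, 0, 0, -1],
  [0, 0, 0, 0, 0, 0, -1],
])

```text
time_s: 20.85
position: [0.5565, -0.2736, 0.2189]
orientation: [0.645, 0.764, 0.0, -0.0]
ft_force: [-0.1, 0.5, -0.0]
opening: -0.004
grip_force: 0.0
```

```bash
python3 st.py; python3 - <<'E'
from h import *
im,d=camera("top");cal=get_calibration("top")
im2,d2=camera("scene")
o=np.zeros((600,800,3),np.uint8);o[:,:400]=cv2.resize(im[90:240,280:380],(400,600),interpolation=2);o[:400,400:]=cv2.resize(im2[150:250,110:210],(400,400),interpolation=2)
cv2.imwrite("pics/end.png",o[...,::-1])
for n,z in dict(bush_mid=.04,keeper_pivot=.063).items():
    for l in landmark_of("top",n)[:3]: print(n,l["score"],at_z(cal,*l["point"],z,"top"))
E
```

```text
piv 14.565514010947533 10.96312112030932
[ 0.55653768 -0.27362065  0.21885571] 99.61517925922789 [-0.13997873  0.48440673 -0.04118452]
top 0.94 [178.9, 345.0] [ 0.53132649 -0.12811756  0.063     ]
scene 0.56 [175.0, 170.4] [ 0.52843671 -0.13206175  0.063     ]
bush_mid 0.86 [0.34536561 0.14003458 0.04      ]
bush_mid 0.72 [ 0.57063182 -0.1011666   0.04      ]
keeper_pivot 0.88 [ 0.63755227 -0.12014064  0.063     ]
```

View pics/end.png

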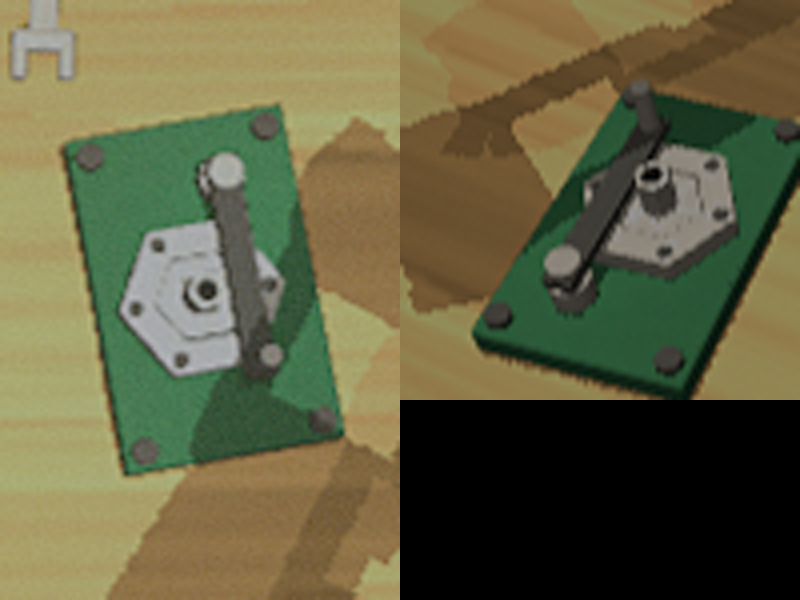

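The bar runs from crop (228,180) to (262,355), parallel to the slab edge and over the foot's edge. The bush is upright and flush, and the robot is clear. Handing in.

```bash
python3 -c "
from rig import *
print(finish_job())"
```

```text
the job is handed in; nothing more can be done
None
```

The hex bush is home in the pocket, its foot within 0.1 mm of the plate top by depth reading. The keeper is swung in to its stop over the foot, the robot is clear of everything, and the job is handed in at about 21 s with no verdict returned.

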